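# Inspection lamp from its locking charging dock to the lamp stand

## Task

Take the inspection lamp out of its leaning charging dock: push it deeper until the catch lets go, and draw it out along its slope as it springs up. Then press it level into both spring clips of the lamp stand until they snap around its black grip, with the clear lens reaching over the painted panel, and let go. Do not touch the wet panel and leave everything else where it is.

Things in the scene. Friction and masses are not known exactly. Their poses are not given: they have to be found in the camera images.
- lamp_center (a point): Middle of the inspection lamp, a rod 200 mm long, 30 mm in diameter, 0.18 to 0.29 kg. z axis: along the lamp, to its lens end. Along z from here, mm: foot end -100, thin neck (17 mm) -90 to -82, black grip -82 to +60, clear lens to +94, yellow cap to +100. At the start locked in the dock, foot down, leaning with the bore, its upper 138 mm standing out; this point is 122 mm above the table.
- dock: Yellow and black charging dock fixed to the table. Base x -135 to +75 mm, 112 mm wide (y); wedge-shaped body 72 mm wide, up to 103 mm high at x -57. Origin on the table right under the middle of the locked lamp; z up. Its bore leans 35 degrees from vertical towards the dock's +x, in its xz plane; the lamp leaves only along the bore, after the catch lets go.
- dock_mouth (a point): Centre of the dock's round mouth (dark steel collar, 49 mm outside, 33 mm bore), 38 mm below the middle of the locked lamp along the bore. Axes as the dock's.
- dock_carriage (a joint): Spring carriage under the lamp's foot, a push-push latch (m along the bore): 0 locked, + deeper, - up. Spring about 9 N up. Pushed over 7.5 mm past 0 it unlocks; as the push is eased it rises to -0.020, where the jaws have left the lamp's neck and the lamp draws out freely. Hard stop at +0.011. Locked, the jaws hold it against a pull; pushed down again, it locks again.
- stand: Steel lamp stand fixed to the table: base 120 mm (x) by 100 mm (y), a bar 20 mm wide (y), top 48 mm high, and on it two spring clips, each 12 mm wide (x), at x -42 and +42 mm: steel fingers with flared lips, tops 112 mm above the table and 35 mm apart (y), 21 mm apart at the narrowest. Origin on the table under the stand's middle; z up. A seated lamp lies along x, lens end to +x.
- stand_seat (a point): Where the middle of a seated lamp lies: half-way between the two clips, 90 mm above the table (it may settle 1 mm lower). Axes as the stand's. A lamp laid on the lips rests 24 mm higher; it takes 10 to 18 N in all to press it through, then the lips snap over it and it drops home.
- panel: Freshly painted blue panel 170 mm (x) by 200 mm (y) with a square window, lying flat with its upper face 30 mm above the table, centred 153 mm from the stand's origin along the stand's +x. Origin on the table under its centre. Wet: not to be touched.
- can_red: Bystander near the dock: spray can with red cap, 66 mm in diameter, 194 mm high, upright. Origin under its centre.
- tape_roll: Bystander near the dock: blue roll of masking tape, 104 mm in diameter, 36 mm high, lying flat. Origin under its centre.
- sanding_block: Bystander near the stand: cork sanding block 100 by 62 by 39 mm. Origin under its centre.
- brush: Bystander near the stand: paint brush lying flat. Origin under it.
- can_yellow: Bystander at the left side: spray can with yellow cap, 66 mm in diameter, 194 mm high. Origin under its centre.
- screw_pot: Bystander in front of the robot: round blue screw cup, 80 mm in diameter, 75 mm high. Origin under its centre.
- hammer: Bystander at the left of the robot: hammer lying flat. Origin under it.
- drill: Bystander at the right side: cordless drill standing on its battery, 215 mm high. Origin under its battery.
- lamp_head (a point): Middle of the lamp's lens end face, 100 mm from lamp_center along the lamp's z axis.
Things that resemble listed ones, but are neither listed nor needed, are in the scene too. Of the things that look like the part that bears lamp_center, the larger one is meant.

How it is judged:
By the outcome, as a careful person would: the job done as asked, in the order asked, and still so for the second after the job is handed in, with the robot touching nothing.
It also fails if it takes over 51 s, if anything falls off the work surface, if the arm or the gripper's body presses on something with over 40 N, if the wrist force passes 120 N, or if a joint passes its speed limit or range.

## Robot

A 6-joint arm with a two-finger parallel gripper is mounted at the origin on the work surface. World frame = base frame: x ahead of the robot, y to its left, z up, the work surface at z = 0. Lengths are in m, angles in rad, forces in N, time in s.
With the tool pointing down it reaches from about 0.35 to 0.975 m from the base axis. Payload 4.9 kg.
Tool frame: the origin (TCP) lies at the very end of the fingers, on their centre line; the grasp point (between the pads) lies 19 mm behind it (robot.tcp_to_grasp is the distance from the TCP to the grasp point, in m); z points along the fingers, y is the line along which they close (so a half turn about z gives the same grasp; the last joint's range is limited). The gripper opens to 85 mm and grips with 20 to 120 N. Pads are 22 mm wide; open, the fingers measure 114 mm over their backs; the gripper's body (76 mm by 85 mm) begins 54 mm behind the grasp point. The pads swing forward as they close: fully open they stand 13 mm farther back than shut.
Start: joints at [-1.295, 0.053, 1.613, -0, 1.476, -0.119], TCP at [0.24, -0.577, 0.231] pointing down, gripper open.
Joint ranges: [-3.01, 3.01], [-1.01, 2.22], [0.06, 2.58], [-1.02, 4.17], [0.09, 2.62], [-3.14, 3.14]. Speed limits (rad/s): [2.57, 2.57, 3.14, 3.14, 3.14, 3.14].

## Interface

Orientations are given as a rotation vector (axis times angle).
In Python, from plant import robot gives the robot as it stands. The module is installed in compiled form; this text tells all that it offers.
- The arm moves only by the tool move_arm, never from a script. Its argument "motion" is one flat list of numbers, 7 for each row, row after row: the turn, a rotation vector about the world's x, y, z in rad, then the shift along the world's x, y, z in mm, then the finger opening in mm, from 0 to 85.4. A call has 1 to 12 rows; each row shifts and turns the commanded pose from where the row before left it; what a row does not reach is not made up. A row lasts 1/12 s, in which the tool goes at most 41.7 mm and 7.16 degrees, less where a joint would pass 70% of its speed; a pose out of reach is approached as far as the arm can. A call is refused whole if a number of a shift passes 41.7 or a number of a turn 0.125, either way. A call with a gripper value outside its range is refused whole. The fingers move at their own pace and stop on an object; the grip force is fixed at half the most. Time passes only in rows, so rows that do not move let the fingers close. It gives the time, the measured TCP pose, the force, the opening and the grip force at its end, in the units of the state.
- robot.state(): the state, without advancing time (a new reading comes with each control period).
- robot.capture(name): name is "scene" or "top"; returns a dict with "frame" (420x560x3 uint8, red, green, blue), "fov_y" (degrees; the focal length in pixels is half the picture's height over the tangent of half this angle, whatever the lens; pixels are square), "cx", "cy" (the principal point, pixels), "rvec" (rotation vector, rad) and "tvec" (3), from world to camera coordinates, as OpenCV has them. Camera axes: x right, y down, z forward; pixel columns grow to the right and rows downward; lengths in m; the calibration is good to about 2 mm. A picture is of the moment at which its call begins. There is no depth.
- robot.sign_off(): hands the job in; it is judged then, once.
Trained networks look in a picture, given as the dict that the camera call returned (one of the last four; its "shot" number tells which), for a name from the list of things; names that differ only in an ending like _2 or _b are one class to them, and where a whole thing is asked for, a point or a joint stands for the part that bears it (a point fixed in the world has none). Each returns a list of dicts, best first, with "p" (0 to 1); they miss things now and then, are a little off and sometimes report something else, mostly with a low value. They report only what shows in the picture. A call takes as long as a camera call. They do not tell look-alikes from the thing itself.
- robot.find_in(picture, query): "bbox" ([left, top, width, height] in pixels, round what is visible of it).
- robot.masks_of(picture, query): "pixels" (420x560 bool, what is visible of it) and "bbox" ([left, top, width, height] in pixels, round what is visible of it).
The state is a dict: "t": time; "joint_pos": joint angles; "qvel": joint speeds; "tau": joint torques, N m; "ee_pos": TCP position; "tool_rot": TCP orientation; "wrist_force": force on the tool from outside, world axes, zero at the start; "ft_torque": the same for the moment, N m; "width": finger opening in m; "gripper_force": force on a finger pad.
Only numpy, scipy, OpenCV 4.12 (cv2) and the standard library are available. Lean on these libraries where they do the work, as an engineer would, in place of code of your own. Each camera call takes 0.05 s, during which the arm holds its last target. There are 200 camera calls.

## Working session

There is one attempt and no reset: what is moved stays moved. The work goes in short steps, Python scripts to look and compute and a tool call to move; the robot and the scene stay as the last step left them, time stands still between calls to the robot, and variables do not carry over. Pictures are saved under pics/ and viewed, at most 11 in all, crops included, and the job is handed in when it is done.

Besides the shell and the picture viewer there is one more tool, called after "Call:" as name(argument=value, ...) on one line, values as JSON. move_arm: Moves the arm, as the interface text tells. Its arguments: {"type":"object","properties":{"motion":{"type":"array"}},"required":["motion"]}

```bash
mkdir -p pics; cat > h.py <<'E'
import numpy as np, cv2, pickle
from plant import robot
def cam(p):
    f=210/np.tan(np.radians(p["fov_y"])/2)
    h=p["frame"].shape[0]; f=h/2/np.tan(np.radians(p["fov_y"])/2)
    K=np.array([[f,0,p["cx"]],[0,f,p["cy"]],[0,0,1.]])
    R=cv2.Rodrigues(np.array(p["rvec"],float))[0]; t=np.array(p["tvec"],float).ravel()
    return K,R,t
def proj(p,X):
    K,R,t=cam(p); c=(np.atleast_2d(X)@R.T+t)@K.T; return c[:,:2]/c[:,2:]
def onz(p,uv,z):
    K,R,t=cam(p); d=np.c_[np.atleast_2d(uv),np.ones(len(np.atleast_2d(uv)))]@np.linalg.inv(K).T@R
    C=-R.T@t; return C+d*((z-C[2])/d[:,2])[:,None]
def save(n,im): cv2.imwrite(n,im[:,:,::-1])
E
python3 - <<'E'
from h import *
for n in("scene","top"):
    p=robot.capture(n); save(f"pics/{n}0.png",p["frame"]); pickle.dump(p,open(n+"0.pkl","wb"))
    K,R,t=cam(p); print(n,K[0,0],p["cx"],p["cy"],"C",-R.T@t)
    for q in["lamp_center","dock","stand","panel","can_red","tape_roll"]:
        print(q,[(np.round(d["bbox"]).tolist(),round(d["p"],2)) for d in robot.find_in(p,q)][:4])
print(robot.state())
E
```

```text
scene 381.0322770980873 276.5107952562851 202.3924712578934 C [1.24875046 0.28656736 1.11026555]
lamp_center [([340.0, 183.0, 32.0, 15.0], 0.53), ([301.0, 223.0, 60.0, 59.0], 0.49), ([318.0, 233.0, 19.0, 10.0], 0.45)]
dock [([319.0, 235.0, 17.0, 8.0], 0.38)]
stand [([195.0, 182.0, 40.0, 39.0], 0.59)]
panel [([149.0, 205.0, 78.0, 63.0], 0.77)]
can_red [([345.0, 258.0, 30.0, 50.0], 0.72)]
tape_roll [([291.0, 203.0, 30.0, 33.0], 0.7), ([298.0, 225.0, 62.0, 61.0], 0.3)]
top 475.1504155854898 282.8945277867364 207.56826123100927 C [0.37631413 0.02567801 1.5310884 ]
lamp_center [([202.0, 275.0, 32.0, 40.0], 0.76), ([212.0, 162.0, 17.0, 35.0], 0.59)]
dock [([200.0, 162.0, 50.0, 73.0], 0.59)]
stand [([349.0, 186.0, 29.0, 41.0], 0.95)]
panel [([331.0, 132.0, 64.0, 54.0], 0.91)]
can_red [([163.0, 142.0, 34.0, 32.0], 0.65)]
tape_roll [([204.0, 164.0, 45.0, 73.0], 0.72), ([243.0, 210.0, 32.0, 33.0], 0.58)]
{'t': 0.7, 'joint_pos': array([-1.29500472e+00,  5.26660652e-02,  1.61287412e+00,  3.52207234e-06,
        1.47598706e+00, -1.18962832e-01]), 'qvel': array([-8.49364887e-04,  7.58862318e-04, -3.66073533e-05, -1.83550224e-03,
       -6.31785171e-04, -9.73155571e-04]), 'tau': array([-7.54206103e-04, -3.93552661e+01, -3.70371795e+01, -1.39520680e-04,
        3.22895630e-04, -1.12791244e-05]), 'ee_pos': array([ 0.24038517, -0.5769188 ,  0.23134011]), 'tool_rot': array([3.08053278e+00, 6.16047261e-01, 1.35387021e-05]), 'wrist_force': array([ 0.21116294,  0.20606871, -0.18887538]), 'ft_torque': array([ 0.02816496,  0.00215897, -0.01258642]), 'gripper_force': 0.0, 'width': 0.0853106264260698}
```

```bash
python3 -c "
import cv2,numpy as np
cv2.imwrite('pics/a.png',np.vstack([cv2.resize(cv2.imread('pics/scene0.png'),(400,300)),cv2.resize(cv2.imread('pics/top0.png'),(400,300))]))"
```

```text
(no output)
```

View pics/scene0.png

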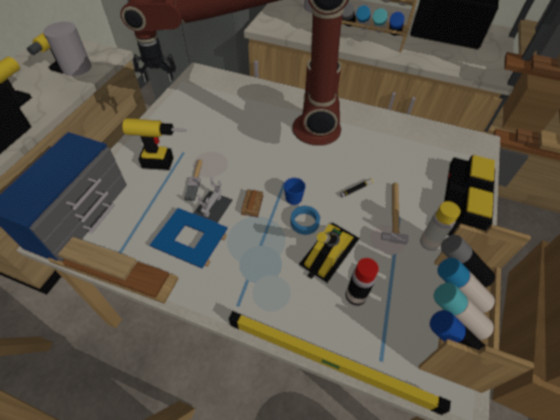

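View pics/top0.png

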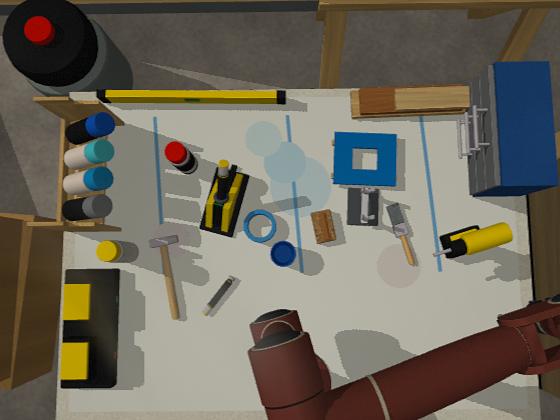

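The lamp candidates are the one standing in the dock (top px ~(223,175), scene ~(330,238)) and the loose small one lying flat (top ~(220,295), scene ~(355,187)). The docked one is larger and leans in the dock as described. I'll confirm in an enlarged crop.

```bash
python3 - <<'E'
from h import *
s=pickle.load(open("scene0.pkl","rb"));t=pickle.load(open("top0.pkl","rb"))
def crop(p,x,y,w,h): return cv2.resize(p["frame"][y:y+h,x:x+w],(400,300),interpolation=cv2.INTER_CUBIC)
im=np.vstack([np.hstack([crop(t,180,145,100,75+15)[:300],crop(s,285,205,100,90)]),np.hstack([crop(t,325,125,100,112),crop(s,140,160,112,112)])])
save("pics/crop1.png",im)
E
```

```text
(no output)
```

View pics/crop1.png

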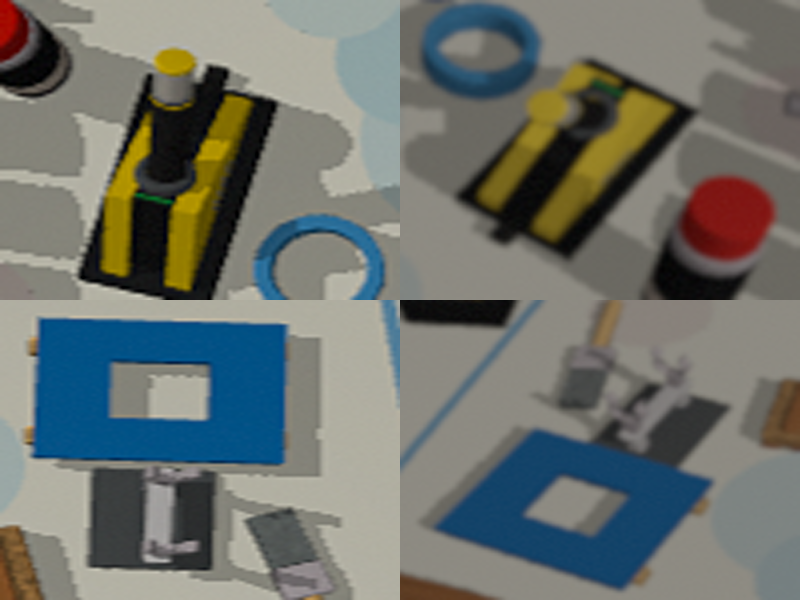

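The crop confirms it: the lamp in the dock is the full-size one, with collar and cap at top (221,198)/(224,163). The stand is at top (363,206), and the panel adjoins it on the far side. Next is metric fitting.

```bash
cat > fit.py <<'E'
from h import *
from scipy.optimize import least_squares
s=pickle.load(open("scene0.pkl","rb"));t=pickle.load(open("top0.pkl","rb"))
def hsv(p): return cv2.cvtColor(cv2.GaussianBlur(p["frame"],(0,0),.5),cv2.COLOR_RGB2HSV)
def quad(m):
    c=max(cv2.findContours(m,cv2.RETR_EXTERNAL,cv2.CHAIN_APPROX_NONE)[0],key=cv2.contourArea)[:,0].astype(float)
    a=cv2.approxPolyDP(c.astype(np.int32)[:,None],6,True)[:,0].astype(float)
    L=[]
    for i in range(len(a)):
        p,q=a[i],a[(i+1)%len(a)];d=(q-p)/np.linalg.norm(q-p);n=np.array([-d[1],d[0]])
        k=(abs((c-p)@n)<2.5)&((c-p)@d>4)&((c-q)@d<-4)
        vx,vy,x,y=cv2.fitLine(c[k].astype(np.float32),cv2.DIST_HUBER,0,.01,.01).ravel();L.append((np.array([x,y]),np.array([vx,vy])))
    out=[]
    for i in range(len(L)):
        (p,d),(q,e)=L[i-1],L[i];k=np.linalg.solve(np.c_[d,-e],q-p);out.append(p+k[0]*d)
    return np.array(out)
for n,p,box in(("scene",s,(140,195,95,80)),("top",t,(325,125,80,70))):
    x,y,w,h=box;H=hsv(p)[y:y+h,x:x+w]
    m=((abs(H[:,:,0].astype(int)-105)<12)&(H[:,:,1]>130)&(H[:,:,2]>60)).astype(np.uint8)
    q=quad(m)+[x,y];W=onz(p,q,.03);print(n,"panel px",q.round(1).tolist(),"\n",W.round(4).tolist(),"ctr",W.mean(0).round(4),"sides",np.linalg.norm(W-np.roll(W,1,0),axis=1).round(4))
for n,p,box in(("scene",s,(285,205,100,90)),("top",t,(195,150,60,90))):
    x,y,w,h=box;H=hsv(p)[y:y+h,x:x+w]
    m=((abs(H[:,:,0].astype(int)-26)<7)&(H[:,:,1]>130)&(H[:,:,2]>60)).astype(np.uint8)
    N,l,st,ce=cv2.connectedComponentsWithStats(m)
    for i in range(1,N):
        if st[i,4]>15: print(n,"yellow",st[i].tolist(),(ce[i]+[x,y]).round(1), onz(p,[ce[i]+[x,y]],.2039).round(4))
for q in["can_red","tape_roll","sanding_block","screw_pot"]:
  for n,p in(("scene",s),("top",t)):pass
E
python3 fit.py; python3 - <<'E'
from h import *
t=pickle.load(open("top0.pkl","rb"));s=pickle.load(open("scene0.pkl","rb"))
print(proj(t,[[.24,-.577,.231]]),proj(s,[[.24,-.577,.231]]))
big=cv2.resize(t["frame"][148:240,190:262],None,fx=6.5,fy=6.5,interpolation=cv2.INTER_CUBIC)
b2=cv2.resize(s["frame"][218:285,295:362],None,fx=4.9,fy=4.9,interpolation=cv2.INTER_CUBIC)
im=np.zeros((600,800,3),np.uint8);im[:598,:468]=big[:600];im[:b2.shape[0],470:470+b2.shape[1]]=b2[:,:330]
b3=cv2.resize(t["frame"][183:232,340:386],None,fx=5.3,fy=5.3,interpolation=cv2.INTER_CUBIC);im[335:335+b3.shape[0],470:470+b3.shape[1]]=b3
save("pics/crop2.png",im)
E
```

```text
scene panel px [[177.8, 208.4], [150.0, 244.6], [201.2, 266.5], [227.0, 226.4]] 
 [[0.6201, -0.3195, 0.03], [0.7837, -0.3282, 0.03], [0.7931, -0.1339, 0.03], [0.6249, -0.125, 0.03]] ctr [ 0.7054 -0.2266  0.03  ] sides [0.1946 0.1638 0.1945 0.1685]
top panel px [[335.2, 131.7], [333.4, 183.0], [395.0, 185.5], [395.0, 134.4]] 
 [[0.7901, -0.134, 0.03], [0.6225, -0.1246, 0.03], [0.6123, -0.3206, 0.03], [0.7788, -0.3267, 0.03]] ctr [ 0.7009 -0.2265  0.03  ] sides [0.193  0.1679 0.1963 0.1666]
scene yellow [20, 19, 35, 44, 374] [319.1 244.3] [[0.685  0.2046 0.2039]]
scene yellow [33, 26, 36, 46, 517] [335.2 252.7] [[0.6942 0.2536 0.2039]]
top yellow [24, 10, 10, 8, 67] [223.3 163.3] [[0.6542 0.2044 0.2039]]
top yellow [26, 23, 22, 59, 516] [230.3 202.6] [[0.5414 0.1842 0.2039]]
top yellow [10, 29, 13, 49, 299] [210.4 205.8] [[0.5327 0.2403 0.2039]]
[[512.88805792 309.99719133]] [[159.47212168  83.10565014]]
```

View pics/crop2.png

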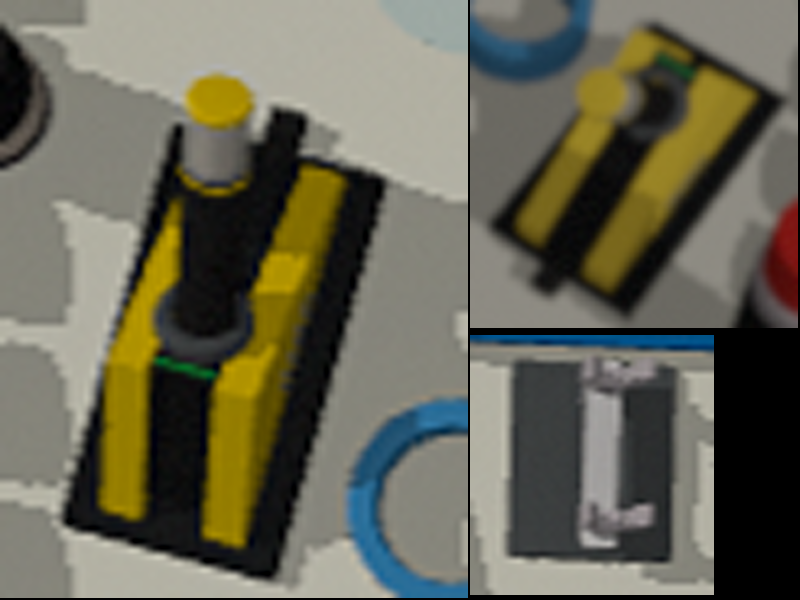

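```bash
cat > fit2.py <<'E'
from h import *
from scipy.optimize import least_squares
s=pickle.load(open("scene0.pkl","rb"));t=pickle.load(open("top0.pkl","rb"))
T=lambda a:(np.array(a,float)+.5)/6.5-.5+[190,148]
S=lambda a:(np.array(a,float)-[470,0]+.5)/4.9-.5+[295,218]
a=np.radians(35);u=np.array([np.sin(a),0,np.cos(a)])
head=np.array([0,0,.122])+.1*u; mouth=np.array([0,0,.122])-.038*u
B=lambda zb:np.array([[-.135,.056,zb],[-.135,-.056,zb],[.075,-.056,zb],[.075,.056,zb]])
to=np.vstack([T([(219,101),(204,318)]),T([(66,523),(277,578),(383,180)])])
so=np.vstack([S([(603,97),(655,103)]),S([(780,100),(628,312),(493,225)])])
def w(p,X):
    c,n=np.cos(p[2]),np.sin(p[2]);return X@np.array([[c,-n,0],[n,c,0],[0,0,1]]).T+[p[0],p[1],0]
def res(p,full=False):
    b=B(p[3]); Xt=np.vstack([head,mouth,b[[0,1,2]]]); 
    Xs=np.vstack([head,mouth,b[[0,3,2]]])
    r=np.r_[(proj(t,w(p,Xt))-to),(proj(s,w(p,Xs))-so)]
    return r if full else r.ravel()
if __name__=="__main__":
    p=least_squares(res,[.58,.23,-.25,.01],loss="soft_l1").x
    print(p,np.degrees(p[2]));print(res(p,True).round(1).tolist())
    print("head",w(p,head[None]),"mouth",w(p,mouth[None]))
    print("each view head",onz(t,to[:1],head[2]),onz(s,so[:1],head[2]),"mouth",onz(t,to[1:2],mouth[2]),onz(s,so[1:2],mouth[2]))
    print("scene b corners",proj(s,w(p,B(p[3]))).round(1).tolist(),so.round(1).tolist())
    c=np.array([[512,360],[675,362],[670,562],[508,555]],float)-[470,335];c=(c+.5)/5.3-.5+[340,183]
    W=onz(t,c,.008);print("stand base",W.round(4).tolist(),W.mean(0))
    for q in["can_red","tape_roll","sanding_block","screw_pot","brush"]:
        r=robot.find_in
    # red can cap
    print("can top",onz(t,[[176,152]],.194),"tape",onz(t,[[260,226]],.036))
E
python3 fit2.py
```

```text
[ 0.59935684  0.21948677 -0.26498811  0.0051499 ] -15.182700163768445
[[0.0, -0.0], [0.4, -1.3], [-0.8, 0.2], [0.2, 0.5], [0.9, -0.6], [0.5, -1.6], [-0.5, -0.4], [2.0, -0.4], [0.8, 1.4], [-0.9, 0.2]]
head [[0.65471245 0.20446493 0.2039152 ]] mouth [[0.57832171 0.22519507 0.09087222]]
each view head [[0.65463761 0.20450318 0.2039152 ]] [[0.66051476 0.20472004 0.2039152 ]] mouth [[0.57445681 0.22636633 0.09087222]] [[0.57910745 0.22703836 0.09087222]]
scene b corners [[359.9, 237.6], [332.0, 221.5], [298.4, 263.7], [327.6, 282.7]] [[321.7, 237.4], [332.4, 238.6], [357.9, 238.0], [326.8, 281.3], [299.3, 263.5]]
stand base [[0.6114, -0.1721, 0.008], [0.609, -0.2715, 0.008], [0.4867, -0.2645, 0.008], [0.492, -0.1667, 0.008]] [ 0.54978657 -0.21870844  0.008     ]
can top [[0.69081188 0.34205432 0.194     ]] tape [[0.48676085 0.11028623 0.036     ]]
```

```bash
cat >> h.py <<'E'
from scipy.spatial.transform import Rotation as Ro
def go(tcp,R,n=None):
    s=robot.state();d=(np.array(tcp)-s["ee_pos"])*1000
    r=(Ro.from_matrix(R)*Ro.from_rotvec(s["tool_rot"]).inv()).as_rotvec()
    print("shift mm",d.round(1),"turn",r.round(4),"min rows",max(np.linalg.norm(d)/41,np.linalg.norm(r)/.124).round(1))
    if n: print("per row",(r/n).round(4),(d/n).round(2))
def dockR(yaw=np.radians(-15.2)):
    a=np.radians(35);c,n=np.cos(yaw),np.sin(yaw)
    x=np.array([np.sin(a)*c,np.sin(a)*n,np.cos(a)]);y=np.array([n,-c,0]);return np.c_[x,y,np.cross(x,y)]
E
python3 - <<'E'
from h import *
R=dockR();print(R.round(4));go([.50,.247,.331],R,24)
E
```

```text
[[ 0.5535 -0.2622  0.7905]
 [-0.1504 -0.965  -0.2148]
 [ 0.8192  0.     -0.5736]]
shift mm [259.6 823.9  99.7] turn [ 0.0632 -0.9744 -0.6078] min rows 21.2
per row [ 0.0026 -0.0406 -0.0253] [10.82 34.33  4.15]
```

Call:
move_arm(motion=[0, 0, 0, 0, 0, 34, 60, 0, 0, 0, 0, 0, 34, 60, 0, 0, 0, 0, 0, 34, 60])

```text
t: 0.95
ee_pos: [0.2402, -0.5764, 0.3336]
tool_rot: [-3.079, -0.616, 0.0]
wrist_force: [0.3, 0.2, 1.4]
width: 0.0602
gripper_force: 0.0
```

Call:
move_arm(motion=[0.0026, -0.0406, -0.0253, 10.8, 34.3, 2, 60, 0.0026, -0.0406, -0.0253, 10.8, 34.3, 2, 60, 0.0026, -0.0406, -0.0253, 10.8, 34.3, 2, 60, 0.0026, -0.0406, -0.0253, 10.8, 34.3, 2, 60, 0.0026, -0.0406, -0.0253, 10.8, 34.3, 2, 60, 0.0026, -0.0406, -0.0253, 10.8, 34.3, 2, 60, 0.0026, -0.0406, -0.0253, 10.8, 34.3, 2, 60, 0.0026, -0.0406, -0.0253, 10.8, 34.3, 2, 60, 0.0026, -0.0406, -0.0253, 10.8, 34.3, 2, 60, 0.0026, -0.0406, -0.0253, 10.8, 34.3, 2, 60, 0.0026, -0.0406, -0.0253, 10.8, 34.3, 2, 60, 0.0026, -0.0406, -0.0253, 10.8, 34.3, 2, 60])

```text
t: 1.95
ee_pos: [0.3699, -0.1641, 0.3576]
tool_rot: [2.984, 0.123, 0.739]
wrist_force: [1.3, 0.8, 0.3]
width: 0.0602
gripper_force: 0.0
```

Call:
move_arm(motion=[0.0026, -0.0406, -0.0253, 10.8, 34.3, 0, 60, 0.0026, -0.0406, -0.0253, 10.8, 34.3, 0, 60, 0.0026, -0.0406, -0.0253, 10.8, 34.3, 0, 60, 0.0026, -0.0406, -0.0253, 10.8, 34.3, 0, 60, 0.0026, -0.0406, -0.0253, 10.8, 34.3, 0, 60, 0.0026, -0.0406, -0.0253, 10.8, 34.3, 0, 60, 0.0026, -0.0406, -0.0253, 10.8, 34.3, 0, 60, 0.0026, -0.0406, -0.0253, 10.8, 34.3, 0, 60, 0.0026, -0.0406, -0.0253, 10.8, 34.3, 0, 60, 0.0026, -0.0406, -0.0253, 10.8, 34.3, 0, 60, 0.0026, -0.0406, -0.0253, 10.8, 34.3, 0, 60, 0.0026, -0.0406, -0.0253, 10.8, 34.3, 0, 60])

```text
t: 2.95
ee_pos: [0.5059, 0.2428, 0.3592]
tool_rot: [2.668, -0.35, 1.374]
wrist_force: [1.2, -1.2, 0.7]
width: 0.0597
gripper_force: 0.0
```

```bash
python3 - <<'E'
from h import *
R=dockR();print(robot.state()["joint_pos"].round(2));go([.5398,.2357,.1751],R,6)
E
```

```text
[ 0.63 -0.49  2.06 -0.83  1.04  2.7 ]
shift mm [  33.9   -7.1 -184.1] turn [-0.0016 -0.0087 -0.0043] min rows 4.6
per row [-0.0003 -0.0014 -0.0007] [  5.65  -1.18 -30.69]
```

Call:
move_arm(motion=[0, -0.0014, -0.0007, 5.6, -1.2, -30.7, 60, 0, -0.0014, -0.0007, 5.6, -1.2, -30.7, 60, 0, -0.0014, -0.0007, 5.6, -1.2, -30.7, 60, 0, -0.0014, -0.0007, 5.6, -1.2, -30.7, 60, 0, -0.0014, -0.0007, 5.6, -1.2, -30.7, 60, 0, -0.0014, -0.0007, 5.6, -1.2, -30.7, 60, 0, 0, 0, 0, 0, 0, 60])

```text
t: 3.53
ee_pos: [0.5365, 0.2284, 0.1735]
tool_rot: [2.679, -0.354, 1.344]
wrist_force: [-0.6, -0.5, -1.1]
width: 0.0601
gripper_force: 0.0
```

```bash
python3 - <<'E'
from h import *
st=robot.state();print(st["joint_pos"].round(2),st["ee_pos"])
t=robot.capture("top");s=robot.capture("scene")
for n,p in(("t",t),("s",s)):
    pickle.dump(p,open(n+"1.pkl","wb"));print(n,proj(p,st["ee_pos"]).round(1))
a=cv2.resize(t["frame"][140:248,180:276],None,fx=4.1,fy=5.5,interpolation=cv2.INTER_CUBIC)
b=cv2.resize(s["frame"][190:298,285:381],None,fx=4.1,fy=5.5,interpolation=cv2.INTER_CUBIC)
save("pics/pre.png",np.hstack([a,b]))
R=dockR();go([.6188,.2142,.1177],R,6)
E
```

```text
[ 0.56 -0.26  2.2  -1.02  0.77  3.01] [0.53651516 0.22844433 0.17345643]
t [[216.2 205.7]]
s [[340.1 213.2]]
shift mm [ 80.  -16.2 -62.7] turn [-0.0056 -0.0206 -0.0015] min rows 2.5
per row [-0.0009 -0.0034 -0.0003] [ 13.33  -2.7  -10.46]
```

View pics/pre.png

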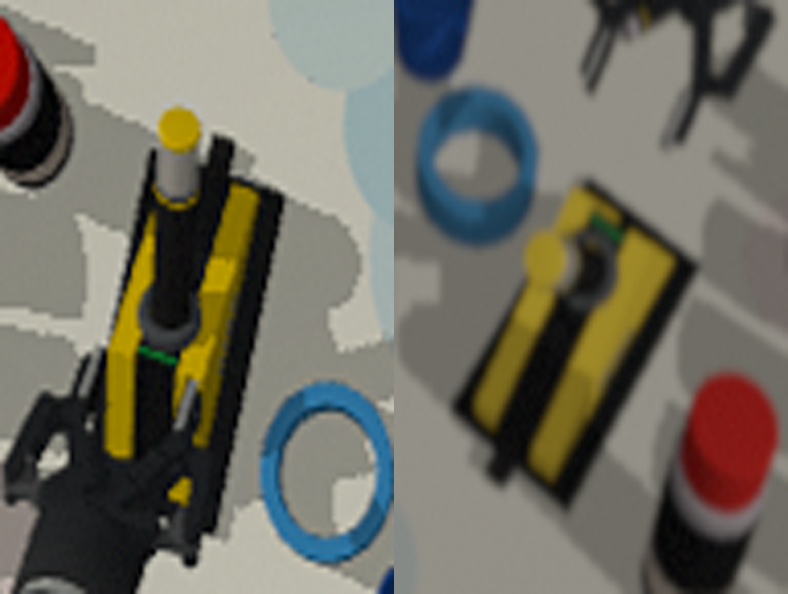

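```bash
cat >> h.py <<'E'
def graspR(phi): 
    R=dockR(); return Ro.from_rotvec(R[:,0]*np.radians(phi)).as_matrix()@R
G=np.array([.6038,.2183,.1286])
E
python3 - <<'E'
from h import *
R=graspR(22);print(R.round(4));go(G-.07*R[:,2],R,6); print("advance",(.089*R[:,2]*1000).round(1))
E
```

```text
[[ 0.5535  0.053   0.8312]
 [-0.1504 -0.9752  0.1624]
 [ 0.8192 -0.2149 -0.5318]]
shift mm [  6.8 -23.5 -14.6] turn [ 0.2103 -0.0788  0.3106] min rows 3.1
per row [ 0.035  -0.0131  0.0518] [ 1.13 -3.91 -2.44]
advance [ 74.   14.5 -47.3]
```

Call:
move_arm(motion=[0.035, -0.0131, 0.0518, 1.1, -3.9, -2.4, 60, 0.035, -0.0131, 0.0518, 1.1, -3.9, -2.4, 60, 0.035, -0.0131, 0.0518, 1.1, -3.9, -2.4, 60, 0.035, -0.0131, 0.0518, 1.1, -3.9, -2.4, 60, 0.035, -0.0131, 0.0518, 1.1, -3.9, -2.4, 60, 0.035, -0.0131, 0.0518, 1.1, -3.9, -2.4, 60, 0, 0, 0, 0, 0, 0, 60])

```text
t: 4.22
ee_pos: [0.5448, 0.2093, 0.1686]
tool_rot: [-2.603, 0.107, -1.389]
wrist_force: [-0.5, 0.2, -0.0]
width: 0.0598
gripper_force: 0.0
```

```bash
python3 - <<'E'
from h import *
print(robot.state()["joint_pos"].round(2))
R=graspR(22);go(G+.019*R[:,2],R,6)
E
```

```text
[ 0.29 -0.46  2.38 -0.47  0.26  2.34]
shift mm [ 74.8  12.  -50.1] turn [ 0.0166 -0.0112  0.0261] min rows 2.2
per row [ 0.0028 -0.0019  0.0043] [12.47  2.01 -8.35]
```

Call:
move_arm(motion=[0.0028, -0.0019, 0.0043, 12.5, 2, -8.4, 60, 0.0028, -0.0019, 0.0043, 12.5, 2, -8.4, 60, 0.0028, -0.0019, 0.0043, 12.5, 2, -8.4, 60, 0.0028, -0.0019, 0.0043, 12.5, 2, -8.4, 60, 0.0028, -0.0019, 0.0043, 12.5, 2, -8.4, 60, 0.0028, -0.0019, 0.0043, 12.4, 2, -8.2, 60, 0, 0, 0, 0, 0, 0, 60, 0, 0, 0, 0, 0, 0, 60])

```text
t: 4.88
ee_pos: [0.6176, 0.228, 0.1222]
tool_rot: [-2.59, 0.079, -1.387]
wrist_force: [-0.9, 1.0, -0.1]
width: 0.0602
gripper_force: 0.0
```

```bash
python3 - <<'E'
from h import *
st=robot.state();print(st["joint_pos"].round(2),st["wrist_force"].round(1))
R=graspR(22);go(G+.019*R[:,2],R)
t=robot.capture("top");s=robot.capture("scene")
a=cv2.resize(t["frame"][140:248,180:276],None,fx=4.1,fy=5.5,interpolation=cv2.INTER_CUBIC)
b=cv2.resize(s["frame"][190:298,285:381],None,fx=4.1,fy=5.5,interpolation=cv2.INTER_CUBIC)
save("pics/at.png",np.hstack([a,b]))
E
```

```text
[ 0.27 -0.14  2.23 -1.02  0.09  2.88] [-0.9  1.  -0.1]
shift mm [ 2.  -6.6 -3.7] turn [ 0.0135 -0.0057  0.0038] min rows 0.2
```

View pics/at.png

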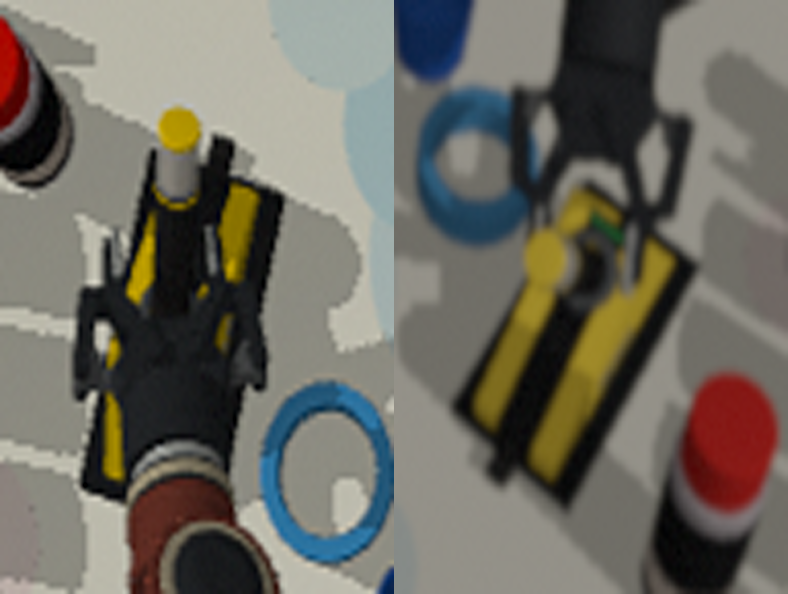

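```bash
cat >> h.py <<'E'
def gR(phi=22,beta=20):
    R=graspR(phi); return Ro.from_rotvec(R[:,1]*np.radians(beta)).as_matrix()@R
E
python3 - <<'E'
from h import *
R=gR();print(R.round(4), R[:,2]@dockR()[:,0]);go(G+.019*R[:,2],R,5)
E
```

```text
[[ 0.2359  0.053   0.9703]
 [-0.1968 -0.9752  0.1011]
 [ 0.9516 -0.2149 -0.2196]] 0.3420201433256687
shift mm [ 5.5 -7.3  2.7] turn [ 0.0299 -0.3472 -0.0685] min rows 2.9
per row [ 0.006  -0.0694 -0.0137] [ 1.1  -1.46  0.54]
```

Sign is wrong (z·u should be -0.34); use beta=-20.

```bash
sed -i 's/beta=20/beta=-20/' h.py
python3 - <<'E'
from h import *
R=gR();print(R.round(4), R[:,2]@dockR()[:,0]);go(G+.019*R[:,2],R,6)
E
```

```text
[[ 0.8044  0.053   0.5917]
 [-0.0858 -0.9752  0.204 ]
 [ 0.5879 -0.2149 -0.7799]] -0.34202014332566877
shift mm [-1.7 -5.3 -7.9] turn [-0.0051  0.3346  0.0774] min rows 2.8
per row [-0.0009  0.0558  0.0129] [-0.28 -0.89 -1.32]
```

Call:
move_arm(motion=[-0.0009, 0.0558, 0.0129, -0.3, -0.9, -1.3, 60, -0.0009, 0.0558, 0.0129, -0.3, -0.9, -1.3, 60, -0.0009, 0.0558, 0.0129, -0.3, -0.9, -1.3, 60, -0.0009, 0.0558, 0.0129, -0.3, -0.9, -1.3, 60, -0.0009, 0.0558, 0.0129, -0.3, -0.9, -1.3, 60, -0.0009, 0.0558, 0.0129, -0.3, -0.9, -1.3, 60, 0, 0, 0, 0, 0, 0, 60, 0, 0, 0, 0, 0, 0, 60])

```text
t: 5.65
ee_pos: [0.618, 0.2163, 0.1171]
tool_rot: [-2.725, 0.071, -1.127]
wrist_force: [-0.3, 0.2, -0.8]
width: 0.0601
gripper_force: 0.0
```

```bash
python3 - <<'E'
from h import *
st=robot.state();print(st["joint_pos"].round(2),st["wrist_force"].round(1),st["ft_torque"])
R=gR();go(G+.019*R[:,2],R)
E
```

```text
[ 0.22 -0.14  2.16 -0.01  0.32  1.85] [-0.3  0.2 -0.8] [-0.12681283  0.33141828  0.03243447]
shift mm [-3.   5.9 -3.3] turn [0.015  0.1393 0.0541] min rows 1.2
```

Call:
move_arm(motion=[0.0075, 0.0697, 0.027, -1.5, 3, -1.6, 60, 0.0075, 0.0697, 0.027, -1.5, 3, -1.6, 60, 0, 0, 0, 0, 0, 0, 60, 0, 0, 0, 0, 0, 0, 60])

```text
t: 5.98
ee_pos: [0.6147, 0.2221, 0.1123]
tool_rot: [-2.772, 0.028, -0.917]
wrist_force: [0.6, 0.7, -0.5]
width: 0.0605
gripper_force: 0.0
```

```bash
python3 - <<'E'
from h import *
st=robot.state();print(st["joint_pos"].round(2),st["wrist_force"].round(1),st["ft_torque"])
R=gR();go(G+.019*R[:,2],R)
E
```

```text
[ 0.2  -0.11  2.09  0.18  0.5   1.66] [ 0.6  0.7 -0.5] [-0.05399496  0.23614806  0.01417579]
shift mm [0.4 0.1 1.4] turn [ 0.0004 -0.0015  0.0016] min rows 0.0
```

Pose reached with healthy joints. Now close.

Call:
move_arm(motion=[0, 0, 0, 0, 0, 0, 40, 0, 0, 0, 0, 0, 0, 40, 0, 0, 0, 0, 0, 0, 32, 0, 0, 0, 0, 0, 0, 32, 0, 0, 0, 0, 0, 0, 15, 0, 0, 0, 0, 0, 0, 15])

```text
t: 6.48
ee_pos: [0.614, 0.2225, 0.1116]
tool_rot: [-2.773, 0.027, -0.911]
wrist_force: [-1.0, 0.4, 0.2]
width: 0.0283
gripper_force: 58.9
```

Call:
move_arm(motion=[0, 0, 0, -1.1, 0.3, -1.64, 15, 0, 0, 0, -1.1, 0.3, -1.64, 15, 0, 0, 0, -1.1, 0.3, -1.64, 15, 0, 0, 0, -1.1, 0.3, -1.64, 15, 0, 0, 0, -0.8, 0.2, -1.2, 15, 0, 0, 0, 0, 0, 0, 15, 0, 0, 0, 0, 0, 0, 15])

```text
t: 7.07
ee_pos: [0.6142, 0.2232, 0.111]
tool_rot: [-2.766, 0.027, -0.932]
wrist_force: [-1.7, -9.1, 13.7]
width: 0.0285
gripper_force: 60.4
```

```bash
python3 - <<'E'
from h import *
st=robot.state();u=dockR()[:,0];print(st["joint_pos"].round(2),st["wrist_force"].round(1),"along u",st["wrist_force"]@u,st["ft_torque"], (st["ee_pos"]-[.614,.2225,.1116])@u)
t=robot.capture("top");
a=cv2.resize(t["frame"][140:240,180:280],None,fx=5,fy=5,interpolation=cv2.INTER_CUBIC);save("pics/push.png",a)
E
```

```text
[ 0.2  -0.11  2.1   0.18  0.48  1.66] [-1.7 -9.1 13.7] along u 11.667749068823877 [-0.99011008 -0.58720861 -0.56092827] -0.0004323275554174387
```

Call:
move_arm(motion=[0, 0, 0, -1.7, 0.5, -2.5, 15, 0, 0, 0, -1.7, 0.5, -2.5, 15, 0, 0, 0, 0, 0, 0, 15])

```text
t: 7.37
ee_pos: [0.6143, 0.2238, 0.1107]
tool_rot: [-2.762, 0.026, -0.945]
wrist_force: [-3.2, -15.2, 24.1]
width: 0.0284
gripper_force: 61.5
```

View pics/push.png

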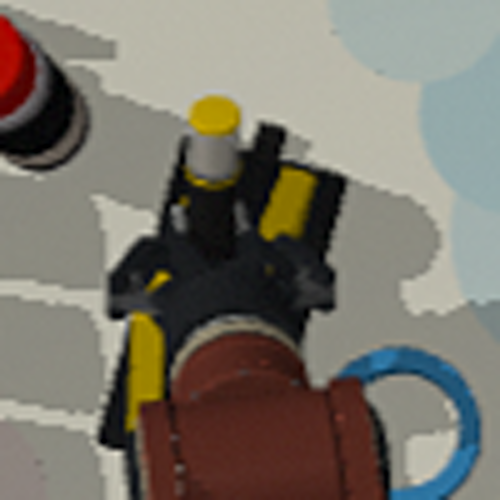

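```bash
python3 - <<'E'
from h import *
st=robot.state();u=dockR()[:,0];print(st["joint_pos"].round(3),st["tau"].round(1),st["wrist_force"].round(1),st["ft_torque"].round(2))
R=gR(); Rm=Ro.from_rotvec(st["tool_rot"]).as_matrix()
print("F tool",R.T@st["wrist_force"],"turn since grasp tool axes",Rm.T@(Ro.from_matrix(Rm)*Ro.from_rotvec([-2.773,.027,-.911]).inv()).as_rotvec(),(Rm.T@st["ft_torque"]).round(2))
E
```

```text
[ 0.202 -0.115  2.106  0.172  0.465  1.665] [  8.1 -14.9 -21.4   1.9   0.6   0.4] [ -3.2 -15.2  24.1] [-1.54 -1.21 -1.01]
F tool [ 12.89381454   9.48453591 -23.80698115] turn since grasp tool axes [ 0.00124908  0.02450848 -0.00325229] [-1.73  1.31 -0.4 ]
```

Call:
move_arm(motion=[0, 0, 0, -3, -3, 1.5, 15, 0, 0, 0, -3, -3, 1.5, 15, 0, 0, 0, 0, 0, 0, 15])

```text
t: 7.62
ee_pos: [0.6062, 0.2201, 0.1105]
tool_rot: [-2.759, 0.031, -0.937]
wrist_force: [13.5, 7.3, 2.8]
width: 0.0283
gripper_force: 62.5
```

```bash
cat > f.py <<'E'
from h import *
st=robot.state();u=dockR()[:,0];F=st["wrist_force"]
print("t",st["t"],st["ee_pos"].round(4),"u disp mm",1000*(st["ee_pos"]-[.614,.2225,.1116])@u,"F",F.round(1),"Fu",(F@u).round(1),"lat",(F-(F@u)*u).round(1),"M",st["ft_torque"].round(2),st["joint_pos"].round(3),"w",st["width"])
E
python3 f.py
```

```text
t 7.6167 [0.6062 0.2201 0.1105] u disp mm -4.855445623782617 F [13.5  7.3  2.8] Fu 8.7 lat [ 8.7  8.6 -4.3] M [ 0.95 -1.89  0.27] [ 0.195 -0.137  2.125  0.19   0.473  1.65 ] w 0.02828125565853483
```

Call:
move_arm(motion=[0, 0, 0, -0.4, 1.4, -2.5, 15, 0, 0, 0, -0.4, 1.4, -2.5, 15, 0, 0, 0, 0, 0, 0, 15])

```text
t: 7.87
ee_pos: [0.604, 0.222, 0.1033]
tool_rot: [-2.764, 0.028, -0.931]
wrist_force: [6.2, -0.8, 6.3]
width: 0.0285
gripper_force: 63.2
```

```bash
python3 f.py
```

```text
t 7.8667 [0.604  0.222  0.1033] u disp mm -12.244705365009489 F [ 6.2 -0.8  6.3] Fu 8.7 lat [ 1.4  0.6 -0.8] M [-0.01 -1.06 -0.25] [ 0.201 -0.126  2.128  0.182  0.465  1.658] w 0.028499314108286735
```

Call:
move_arm(motion=[0, 0, 0, -1.5, 0.4, -2.2, 15, 0, 0, 0, 0, 0, 0, 15])

```text
t: 8.03
ee_pos: [0.6042, 0.2222, 0.1032]
tool_rot: [-2.762, 0.028, -0.938]
wrist_force: [6.8, -4.4, 9.4]
width: 0.0282
gripper_force: 63.3
```

```bash
python3 f.py
```

```text
t 8.0333 [0.6042 0.2222 0.1032] u disp mm -12.266490593853948 F [ 6.8 -4.4  9.4] Fu 12.1 lat [ 0.1 -2.6 -0.5] M [-0.32 -1.43 -0.4 ] [ 0.202 -0.127  2.13   0.181  0.458  1.659] w 0.02824030840910503
```

Call:
move_arm(motion=[0, 0, 0, 2.8, -0.75, 4.1, 15, 0, 0, 0, 2.8, -0.75, 4.1, 15, 0, 0, 0, 2.8, -0.75, 4.1, 15, 0, 0, 0, 0, 0, 0, 15])

```text
t: 8.37
ee_pos: [0.6102, 0.22, 0.1128]
tool_rot: [-2.765, 0.029, -0.928]
wrist_force: [5.4, -0.8, 3.6]
width: 0.0285
gripper_force: 63.1
```

```bash
python3 f.py
```

```text
t 8.3667 [0.6102 0.22   0.1128] u disp mm -0.7280956384529494 F [ 5.4 -0.8  3.6] Fu 6.1 lat [ 2.1  0.1 -1.4] M [ 0.04 -0.76 -0.15] [ 0.194 -0.128  2.11   0.185  0.487  1.652] w 0.028489979207452373
```

Call:
move_arm(motion=[0, 0, 0, 2.8, -0.75, 4.1, 15, 0, 0, 0, 2.8, -0.75, 4.1, 15, 0, 0, 0, 2.8, -0.75, 4.1, 15, 0, 0, 0, 2.8, -0.75, 4.1, 15, 0, 0, 0, 2.8, -0.75, 4.1, 15, 0, 0, 0, 0, 0, 0, 15])

```text
t: 8.87
ee_pos: [0.6206, 0.2161, 0.1288]
tool_rot: [-2.771, 0.028, -0.914]
wrist_force: [3.5, 1.7, 2.3]
width: 0.0282
gripper_force: 63.2
```

```bash
python3 f.py
```

```text
t 8.8667 [0.6206 0.2161 0.1288] u disp mm 18.66665023910343 F [3.5 1.7 2.3] Fu 3.6 lat [ 1.6  2.3 -0.6] M [ 0.3  -0.43 -0.08] [ 0.181 -0.129  2.077  0.188  0.533  1.642] w 0.0281988464503345
```

Call:
move_arm(motion=[0, 0, 0, 2.8, -0.7, 4.1, 15, 0, 0, 0, 2.8, -0.7, 4.1, 15, 0, 0, 0, 4.4, -1.2, 6.55, 15, 0, 0, 0, 4.4, -1.2, 6.55, 15, 0, 0, 0, 0, 0, 0, 15])

```text
t: 9.28
ee_pos: [0.6342, 0.2119, 0.1488]
tool_rot: [-2.774, 0.026, -0.911]
wrist_force: [0.4, 0.7, -2.5]
width: 0.0282
gripper_force: 63.1
```

```bash
python3 f.py
```

```text
t 9.2833 [0.6342 0.2119 0.1488] u disp mm 43.25055928831902 F [ 0.4  0.7 -2.5] Fu -1.9 lat [ 1.4  0.4 -0.9] M [-0.16  0.44  0.04] [ 0.168 -0.127  2.037  0.19   0.575  1.633] w 0.028230355231775476
```

Free: only the lamp's weight. Draw out the rest.

Call:
move_arm(motion=[0, 0, 0, 5.5, -1.5, 8.2, 15, 0, 0, 0, 5.5, -1.5, 8.2, 15, 0, 0, 0, 5.5, -1.5, 8.2, 15, 0, 0, 0, 5.5, -1.5, 8.2, 15, 0, 0, 0, 5.5, -1.5, 8.2, 15, 0, 0, 0, 5.5, -1.5, 8.2, 15, 0, 0, 0, 5.5, -1.5, 8.2, 15, 0, 0, 0, 5.5, -1.5, 8.2, 15, 0, 0, 0, 0, 0, 20, 15, 0, 0, 0, 0, 0, 30, 15, 0, 0, 0, 0, 0, 30, 15, 0, 0, 0, 0, 0, 0, 15])

```text
t: 10.28
ee_pos: [0.6819, 0.2006, 0.306]
tool_rot: [-2.763, 0.027, -0.933]
wrist_force: [0.9, 0.9, 0.6]
width: 0.0278
gripper_force: 63.2
```

```bash
python3 f.py; python3 - <<'E'
from h import *
st=robot.state();R=Ro.from_rotvec(st["tool_rot"]).as_matrix()
t=robot.capture("top");s=robot.capture("scene")
pickle.dump((st,t,s),open("held.pkl","wb"))
g=st["ee_pos"]-.019*R[:,2]; b=np.radians(20)
ax=np.cos(b)*R[:,0]-np.sin(b)*R[:,2]; print("axis",ax, "tool z.ax",R[:,2]@ax)
im=[]
for p,(x,y,w,h) in((t,(170,60,130,195)),(s,(275,130,130,195))):
    f=p["frame"].copy()
    f=cv2.resize(f[y:y+h,x:x+w],None,fx=3,fy=3,interpolation=cv2.INTER_CUBIC)
    for k in(-.108,-.092+0,.052,.086,.092):
        q=(proj(p,g+k*ax)[0]-[x,y]+.5)*3; cv2.circle(f,tuple(int(v) for v in q),2,(255,0,255),-1)
    im.append(f)
save("pics/held.png",np.hstack(im))
E
```

```text
t 10.2833 [0.6819 0.2006 0.306 ] u disp mm 200.13013698274918 F [0.9 0.9 0.6] Fu 0.9 lat [ 0.4  1.1 -0.1] M [-0.11  0.35 -0.  ] [ 0.132 -0.174  1.811  0.17   0.834  1.651] w 0.027817800879759963
axis [ 0.54434106 -0.15380262  0.8246439 ] tool z.ax -0.3420201433256687
```

View pics/held.png

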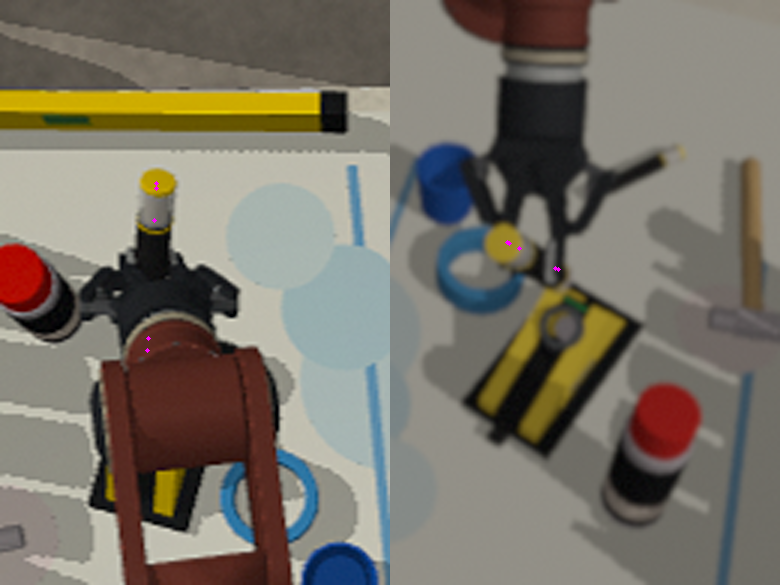

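Lamp is out, held as modelled (predicted head dot vs. cap centre: top (157,185)/(157,182), scene (508,243)/(503,243)). Go above the stand, level.

```bash
cat >> h.py <<'E'
SY=np.radians(-3.);SEAT=np.array([.550,-.219,.090])
def standR(beta=20,yaw=None):
    y=SY if yaw is None else yaw
    b=np.radians(beta);ax=np.array([np.cos(y),np.sin(y),0]);ty=np.array([np.sin(y),-np.cos(y),0]);zl=np.cross(ax,ty)
    tx=np.cos(b)*ax+np.sin(b)*zl;tz=-np.sin(b)*ax+np.cos(b)*zl;return np.c_[tx,ty,tz],ax
def standT(up,off=.008,beta=20):
    R,ax=standR(beta);return SEAT+[0,0,up]+off*ax+.019*R[:,2],R
E
python3 - <<'E'
from h import *
go(*standT(.15),12)
E
```

```text
shift mm [-127.8 -419.4  -75.7] turn [-0.2003  0.99    0.0115] min rows 10.9
per row [-0.0167  0.0825  0.001 ] [-10.65 -34.95  -6.31]
```

Call:
move_arm(motion=[-0.0143, 0.0707, 0.0008, -9.1, -30, 0, 15, -0.0143, 0.0707, 0.0008, -9.1, -30, 0, 15, -0.0143, 0.0707, 0.0008, -9.1, -30, 0, 15, -0.0143, 0.0707, 0.0008, -9.1, -30, 0, 15, -0.0143, 0.0707, 0.0008, -9.1, -30, 0, 15, -0.0143, 0.0707, 0.0008, -9.1, -30, 0, 15, -0.0143, 0.0707, 0.0008, -9.1, -30, -10, 15, -0.0143, 0.0707, 0.0008, -9.1, -30, -10, 15, -0.0143, 0.0707, 0.0008, -9.1, -30, -10, 15, -0.0143, 0.0707, 0.0008, -9.1, -30, -10, 15, -0.0143, 0.0707, 0.0008, -9.1, -30, -10, 15, -0.0143, 0.0707, 0.0008, -9.1, -30, -10, 15])

```text
t: 11.38
ee_pos: [0.568, -0.161, 0.2322]
tool_rot: [-3.081, 0.075, 0.336]
wrist_force: [0.8, -0.3, -2.7]
width: 0.0285
gripper_force: 63.0
```

Call:
move_arm(motion=[-0.0143, 0.0707, 0.0008, -9.1, -30, -8, 15, -0.0143, 0.0707, 0.0008, -9.1, -30, -8, 15, 0, 0, 0, 0, 0, 0, 15, 0, 0, 0, 0, 0, 0, 15])

```text
t: 11.72
ee_pos: [0.5498, -0.2201, 0.2147]
tool_rot: [-3.079, 0.084, 0.556]
wrist_force: [-0.5, 0.8, -1.6]
width: 0.0281
gripper_force: 63.0
```

```bash
python3 - <<'E'
from h import *
print(robot.state()["joint_pos"].round(2),robot.state()["wrist_force"])
go(*standT(.15),3)
E
```

```text
[-0.44  0.21  1.49 -0.13  1.77  1.18] [-0.5262552   0.76550071 -1.62940207]
shift mm [1.7 1.1 7.4] turn [-0.0026 -0.0082  0.0026] min rows 0.2
per row [-0.0009 -0.0027  0.0009] [0.55 0.35 2.47]
```

```bash
cat > look.py <<'E'
from h import *
import sys
st=robot.state();R=Ro.from_rotvec(st["tool_rot"]).as_matrix();b=np.radians(20)
ax=np.cos(b)*R[:,0]-np.sin(b)*R[:,2]; g=st["ee_pos"]-.019*R[:,2]; n=np.cross(ax,R[:,1]);y=R[:,1]
print("axis",ax.round(4),"center",(g-.008*ax).round(4))
t=robot.capture("top");s=robot.capture("scene");pickle.dump((st,t,s),open("st.pkl","wb"));im=[]
for p,(x,yy,w,h) in((t,(320,110,80,120)),(s,(140,140,100,120))):
    f=cv2.resize(p["frame"][yy:yy+h,x:x+w],None,fx=5 if w==80 else 4,fy=5,interpolation=cv2.INTER_CUBIC);k=np.array([5 if w==80 else 4,5])
    for a in(-.108,.052,.086,.092):
        for o in(-.015,.015):
            q=(proj(p,g+a*ax+o*y)[0]-[x,yy]+.5)*k;cv2.circle(f,tuple(int(v) for v in q),1,(255,0,255),-1)
    _,sx=standR();
    for c in(-.042,.042):
        for o in(-.0175,.0175):
            q=(proj(p,SEAT+c*sx+o*np.array([-sx[1],sx[0],0])+[0,0,.022])[0]-[x,yy]+.5)*k;cv2.circle(f,tuple(int(v) for v in q),1,(255,0,0),-1)
    im.append(f)
save(sys.argv[1],np.hstack(im))
E
python3 look.py pics/st1.png
```

```text
axis [ 0.9985 -0.0549 -0.0083] center [ 0.5485 -0.2201  0.2326]
```

View pics/st1.png

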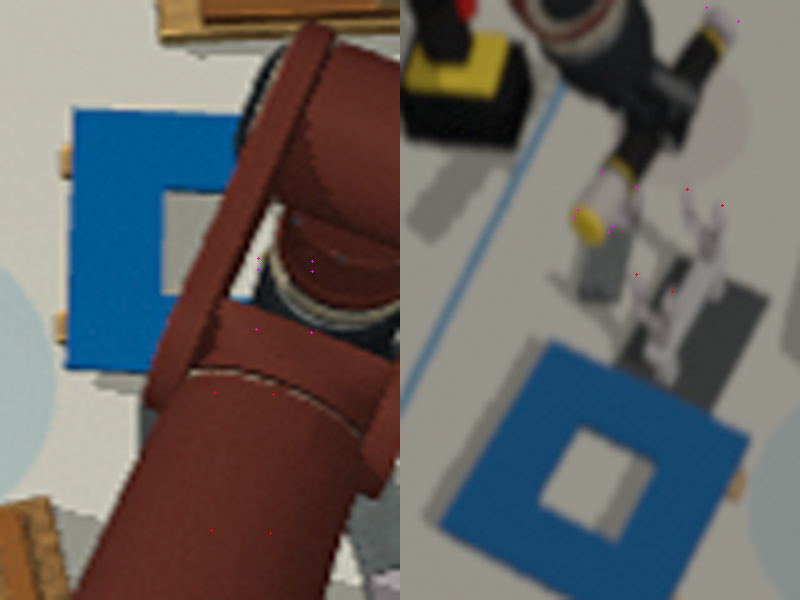

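Scene view: the cap is at (588,227) against a predicted (592,224). The clip tips match the red predictions within ~1 px of image. So descend to just above the lips.

```bash
python3 - <<'E'
from h import *
go(*standT(.032),5)
E
```

```text
shift mm [   0.8   -0.  -113.4] turn [-0.0008 -0.0044  0.0004] min rows 2.8
per row [-0.0002 -0.0009  0.0001] [ 1.600e-01 -1.000e-02 -2.267e+01]
```

Call:
move_arm(motion=[0, -0.0015, 0, 0.2, 0, -25, 15, 0, -0.0015, 0, 0.2, 0, -25, 15, 0, -0.0015, 0, 0.2, 0, -25, 15, 0, 0, 0, 0.2, 0, -20, 15, 0, 0, 0, 0, 0, -10, 15, 0, 0, 0, 0, 0, 0, 15, 0, 0, 0, 0, 0, 0, 15])

```text
t: 12.4
ee_pos: [0.5519, -0.2191, 0.1143]
tool_rot: [-3.085, 0.081, 0.542]
wrist_force: [1.3, -0.1, -1.9]
width: 0.0283
gripper_force: 63.0
```

```bash
python3 - <<'E'
from h import *
st=robot.state();print(st["wrist_force"].round(1),st["ft_torque"].round(2),st["joint_pos"].round(2))
go(*standT(.032));go(*standT(.0))
E
python3 look.py pics/st2.png
```

```text
[ 1.3 -0.1 -1.9] [-0.05 -0.28  0.02] [-0.44  0.3   1.57 -0.13  1.6   1.2 ]
shift mm [ -0.4   0.  -10.2] turn [ 0.0007  0.0012 -0.0003] min rows 0.2
shift mm [ -0.4   0.  -42.2] turn [ 0.0007  0.0012 -0.0003] min rows 1.0
axis [ 0.9986 -0.0521  0.0013] center [ 0.5504 -0.219   0.1322]
```

View pics/st2.png

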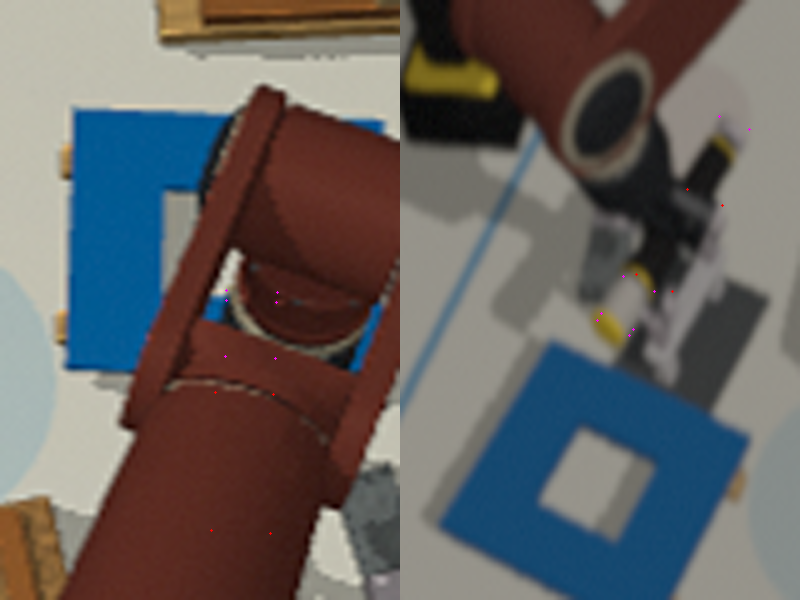

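Call:
move_arm(motion=[0, 0, 0, -0.2, 0, -8, 15, 0, 0, 0, -0.2, 0, -8, 15, 0, 0, 0, 0, 0, -4, 15, 0, 0, 0, 0, 0, 0, 15, 0, 0, 0, 0, 0, 0, 15])

```text
t: 12.92
ee_pos: [0.5519, -0.2204, 0.0957]
tool_rot: [-3.086, 0.082, 0.542]
wrist_force: [-0.5, -0.5, 6.2]
width: 0.0282
gripper_force: 63.8
```

```bash
cat > g.py <<'E'
from h import *
st=robot.state();print(st["t"],"F",st["wrist_force"].round(1),"M",st["ft_torque"].round(2));go(*standT(.0))
E
python3 g.py
```

```text
12.9167 F [-0.5 -0.5  6.2] M [0.06 0.44 0.08]
shift mm [ -0.4   1.3 -23.6] turn [0.0022 0.0016 0.0006] min rows 0.6
```

Call:
move_arm(motion=[0, 0, 0, 0, 0, -3, 15, 0, 0, 0, 0, 0, -3, 15, 0, 0, 0, 0, 0, 0, 15])

```text
t: 13.17
ee_pos: [0.5528, -0.2207, 0.0914]
tool_rot: [-3.088, 0.083, 0.539]
wrist_force: [-0.1, 0.9, 11.0]
width: 0.0279
gripper_force: 64.3
```

```bash
python3 g.py
```

```text
13.1667 F [-0.1  0.9 11. ] M [0.12 0.59 0.08]
shift mm [ -1.3   1.7 -19.3] turn [0.003  0.0036 0.0007] min rows 0.5
```

Call:
move_arm(motion=[0, 0, 0, -0.3, 0, -3, 15, 0, 0, 0, -0.3, 0, -3, 15, 0, 0, 0, -0.3, 0, -3, 15, 0, 0, 0, 0, 0, 0, 15])

```text
t: 13.5
ee_pos: [0.5511, -0.2199, 0.0785]
tool_rot: [-3.086, 0.081, 0.539]
wrist_force: [2.0, -1.4, -2.8]
width: 0.028
gripper_force: 62.8
```

```bash
python3 g.py
```

```text
13.5 F [ 2.  -1.4 -2.8] M [-0.27 -0.66  0.27]
shift mm [ 0.4  0.8 -6.4] turn [0.0012 0.003  0.0002] min rows 0.2
```

Call:
move_arm(motion=[0, 0, 0, 0.2, 0.3, -3, 15, 0, 0, 0, 0.2, 0.3, -3, 15, 0, 0, 0, 0, 0, -2, 15, 0, 0, 0, 0, 0, 0, 15])

```text
t: 13.83
ee_pos: [0.5508, -0.2197, 0.0739]
tool_rot: [-3.085, 0.083, 0.546]
wrist_force: [-1.9, 0.7, 13.6]
width: 0.0285
gripper_force: 64.3
```

```bash
python3 g.py
```

```text
13.8333 F [-1.9  0.7 13.6] M [0.2  1.34 0.11]
shift mm [ 0.7  0.6 -1.7] turn [ 0.0018 -0.0014  0.0009] min rows 0.0
```

Call:
move_arm(motion=[0, 0, 0, 0, 0, -3, 15, 0, 0, 0, 0, 0, 0, 15])

```text
t: 14.0
ee_pos: [0.5509, -0.2198, 0.0738]
tool_rot: [-3.085, 0.083, 0.548]
wrist_force: [-7.1, 3.0, 23.7]
width: 0.0284
gripper_force: 65.2
```

```bash
python3 g.py
```

```text
14.0 F [-7.1  3.  23.7] M [ 0.7   2.51 -0.  ]
shift mm [ 0.6  0.7 -1.6] turn [ 0.0018 -0.0029  0.0013] min rows 0.0
```

Call:
move_arm(motion=[0, 0, 0, 0, 0, 3.5, 15, 0, 0, 0, 0, 0, 3.5, 15, 0, 0, 0, 0, 0, 0, 15])

```text
t: 14.25
ee_pos: [0.5506, -0.2195, 0.0747]
tool_rot: [-3.085, 0.082, 0.543]
wrist_force: [0.7, -3.3, 1.6]
width: 0.0286
gripper_force: 62.8
```

```bash
python3 g.py
```

```text
14.25 F [ 0.7 -3.3  1.6] M [-0.35  0.01  0.36]
shift mm [ 0.9  0.4 -2.6] turn [0.0015 0.0006 0.0005] min rows 0.1
```

Call:
move_arm(motion=[0, 0, 0, 0, 0, 0, 40, 0, 0, 0, 0, 0, 0, 58, 0, 0, 0, 0, 0, 0, 58, 0, 0, 0, 0, 0, 0, 58, 0, 0, 0, 0, 0, 0, 58, 0, 0, 0, 6.8, -0.4, 18.8, 58, 0, 0, 0, 6.8, -0.4, 18.8, 58, 0, 0, 0, 6.8, -0.4, 18.8, 58, 0, 0, 0, 3, -0.2, 28, 58, 0, 0, 0, 0, 0, 35, 58, 0, 0, 0, 0, 0, 35, 58, 0, 0, 0, 0, 0, 0, 58])

```text
t: 15.25
ee_pos: [0.5773, -0.2219, 0.2382]
tool_rot: [-3.093, 0.084, 0.525]
wrist_force: [0.3, -1.4, 1.2]
width: 0.0578
gripper_force: 0.0
```

Call:
move_arm(motion=[0, 0, 0, -10, 30, 25, 58, 0, 0, 0, -15, 35, 15, 58, 0, 0, 0, -15, 35, 10, 58, 0, 0, 0, -15, 35, 0, 58, 0, 0, 0, -15, 35, 0, 58, 0, 0, 0, -15, 35, 0, 58, 0, 0, 0, 0, 35, 0, 58, 0, 0, 0, 0, 0, 0, 58])

```text
t: 15.92
ee_pos: [0.4881, 0.024, 0.2792]
tool_rot: [-3.083, 0.073, 0.542]
wrist_force: [-0.8, 0.2, 0.1]
width: 0.058
gripper_force: 0.0
```

```bash
python3 - <<'E'
from h import *
t=robot.capture("top");s=robot.capture("scene");print(robot.state()["wrist_force"])
im=[]
_,sx=standR();sy=np.array([-sx[1],sx[0],0])
for p,(x,y,w,h) in((t,(320,110,80,120)),(s,(140,140,100,120))):
    k=np.array([5,5]) if w==80 else np.array([4,5])
    f=cv2.resize(p["frame"][y:y+h,x:x+w],None,fx=int(k[0]),fy=5,interpolation=cv2.INTER_CUBIC)
    for a in(-.1,.06,.1):
        for o in(-.015,.015):
            q=(proj(p,SEAT+a*sx+o*sy)[0]-[x,y]+.5)*k;cv2.circle(f,tuple(int(v) for v in q),1,(255,0,255),-1)
    im.append(f)
save("pics/fin.png",np.hstack(im))
E
```

```text
[ 0.0256879  -0.56379398  0.37945265]
```

View pics/fin.png

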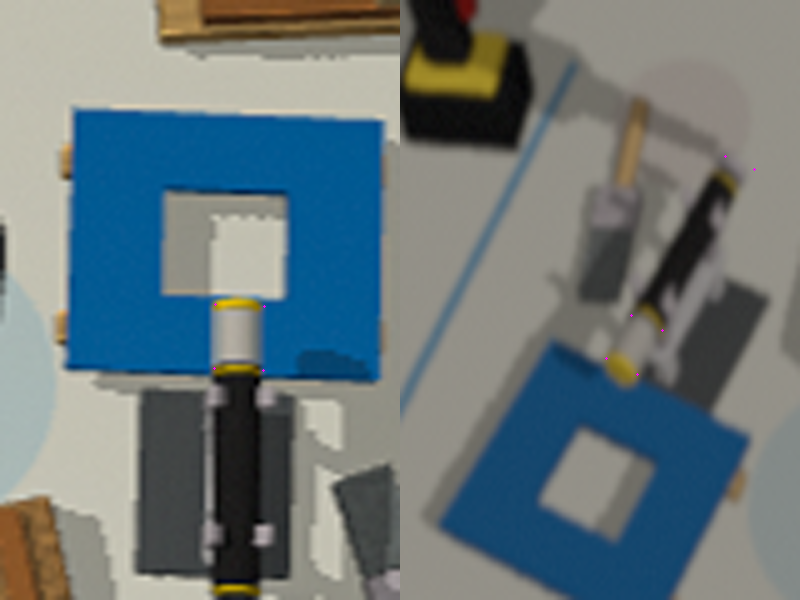

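The picture shows the lamp seated in both clips. The cap end is at top-crop (237,303), on the predicted dots, and the lens boundary is at (237,370). The lens reaches over the panel and the gripper is clear, so I'm handing in.

```bash
python3 -c "
from plant import robot
print(robot.sign_off())"
```

```text
the job is handed in; nothing more can be done
None
```

The lamp is out of the dock and pressed level into both stand clips, lens over the panel. The gripper has let go and is clear, and I handed the job in at about 16 s on the robot's clock.

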